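# Lock an embroidery hoop into a bench clamp

### The job

Push the wooden embroidery hoop flat along the bench into the mouth of the toggle clamp until its rim rests against both steel stop pins, then push the clamp's red handle over, past its dead point, until it snaps down into lock and the rubber foot holds the rim. Only push with the fingers: never lift the hoop off the bench, and leave the spool, the wax and the tape measure where they are.

Things in the scene. Friction and masses are not known exactly. Their poses are not given: they have to be found in the camera images.
- clamp: Steel toggle clamp fixed to the bench. Origin on the bench midway between its two stop pins; x level, from the pins towards the bracket (the way the hoop is pushed and the handle swings), y sideways, z up. Base plate 100 x 76 x 6 mm from x=6 to 106 mm. Pins upright, 10 mm thick, 20 mm high, at x=0, y=-30 and +30 mm. The open clamping arm stays below 80 mm height.
- hoop_center (a point): Centre, half-way up, of the loose wooden hoop: a flat ring on the bench, 188 mm outside diameter, rim 12 mm wide, 10 mm high on 1.5 mm rubber dots, about 70 g, a small brass tension screw sticking out 10 mm on one side. Starts 4 to 8 cm short of the pins, up to 2 cm off the clamp's middle line. With its rim against both pins its centre is at x=-94, y=0 mm in the clamp's frame.
- handle_pivot (a point): Axis of the handle, fixed on the clamp at x=60, y=0, z=55 mm in its frame; the hinge axis is the clamp's y.
- handle_grip (a point): Point on the middle line of the handle's red round grip, 90 mm from the pivot. The grip is 18 mm thick there and ends 108 mm from the pivot.
- handle (a joint): Handle angle, rad. 0 = open (the start), leaning 0.15 rad from vertical to the clamp's -x; grows as it swings to +x. A spring resists (up to about 0.65 N m, 7 N at the grip point) and swings it back open if let go before the dead point at 1.05; beyond, it snaps by itself to the lock stop at 1.45, lying 0.27 rad above level, grip point 79 mm above the bench. Arm and foot follow it down.
- foot: Rubber foot, 12 mm wide, under the end of the clamping arm that reaches over the pins; origin at the centre of its underside. At clamp x=-7 mm, y=0 when locked; about 40 mm above the bench when open; comes down on the rim as the handle goes over (sprung, about 4 N).
- hoop: The same hoop: origin on its underside, z up.
- spool: White thread spool, loose, standing, 44 mm wide, 60 mm high; origin under its centre. To be left alone.
- wax: Round amber cake of beeswax, loose, 38 mm wide, 12 mm high; origin under its centre. To be left alone.
- measure: Red round tape measure, loose, 51 x 66 x 19 mm; origin on its underside. To be left alone.

How it is judged:
By the outcome, as a careful person would: the job done as asked, in the order asked, and still so for the second after the job is handed in, with the robot touching nothing.
It also fails if it takes over 51 s, if anything falls off the work surface, if the arm or the gripper's body presses on something with over 40 N, if the wrist force passes 120 N, or if a joint passes its speed limit or range.

### The arm

A 7-joint arm with a two-finger parallel gripper is mounted at the origin on the work surface; the furniture and walls round the work are solid. World frame = base frame: x ahead of the robot, y to its left, z up, the work surface at z = 0. Lengths are in m, angles in rad, forces in N, time in s.
With the tool pointing down it reaches from about 0.4 to 0.9 m from the base axis. Payload 5.6 kg.
Tool frame: the origin (TCP) lies at the very end of the fingers, on their centre line; the grasp point (between the pads) lies 19 mm behind it; z points along the fingers, y is the direction in which the jaws open and shut (so a half turn about z gives the same grasp; the last joint's range is limited). The gripper opens to 92 mm and grips with 3 to 60 N. Pads are 20 mm wide; open, the fingers measure 128 mm over their backs; the gripper's body (75 mm by 189 mm) begins 69 mm behind the grasp point.
Start: joints at [-1.338, 0.468, -0.012, 1.603, 0.006, 1.071, -0.056], TCP at [0.177, 0.625, 0.215] pointing down, gripper open.
Joint ranges: [-2.53, 2.53], [-0.31, 2.02], [-1.57, 1.55], [0.28, 2.44], [-1.29, 4.43], [0.15, 1.84], [-2.92, 2.92]. Speed limits (rad/s): [2.57, 2.57, 3.14, 3.14, 3.14, 3.14, 3.14].

### API

Orientations are given as a rotation vector (axis times angle).
In Python, from rig import r gives the robot as it stands.
- The arm moves only by the tool drive_tool, never from a script. Its argument "steps" is a list of rows, each a list of 3 entries, a list of its own where there are three numbers: the gripper command: -1 is fully open, 1 is shut, values between are in proportion, then the shift along the tool's x, y, z in units of 30 mm (1.0 is 30 mm), then the turn, a rotation vector about the tool's x, y, z in rad. In form: [[hand, [dx, dy, dz], [rx, ry, rz]], ...]. A call has 1 to 8 rows; each row is the pose to reach, as a shift and turn from the pose commanded when the call began, along the tool's axes at that moment; what a row does not reach only later rows make up. A row lasts 1/12 s, in which the tool goes at most 41.7 mm and 7.16 degrees, less where a joint would pass 70% of its speed; a pose out of reach is approached as far as the arm can. A call with a gripper value outside its range is refused whole. The fingers move at their own pace and stop on an object; "grip_force" is the grip in N (left out, the last holds). Time passes only in rows, so rows that repeat a pose let the fingers close. It gives the time, the measured TCP pose, the force and the opening at its end, in the units of the state.
- r.get_obs(): the state, without advancing time (a new reading comes with each control period).
- r.capture(name): name is "side" or "top"; returns a dict with "image" (480x640x3 uint8, red, green, blue), "depth" (480x640 float32, m along the optical axis (not along the pixel's ray), 0 where there is no reading), "mtx" (3x3 intrinsics, pixels), "k1" (the pictures are not rectified: a ray, as slopes to the right and down, at radius r is drawn at 1 + k1 r^2 times it, then the intrinsics apply), "R" (3x3) and "t" (3): a world point X has camera coordinates R X + t. Camera axes: x right, y down, z forward; pixel columns grow to the right and rows downward; lengths in m; the calibration is good to about 2 mm. A picture is of the moment at which its call begins.
- r.close_job(): hands the job in, once; it reports no verdict.
Trained networks look in the newest picture that a camera, given by its name, has taken for a name from the list of things; names that differ only in an ending like _2 or _b are one class to them, and where a whole thing is asked for, a point or a joint stands for the part that bears it (a point fixed in the world has none). Each returns a list of dicts, best first, with "score" (0 to 1); they miss things now and then, are a little off and sometimes report something else, mostly with a low value. They report only what shows in the picture. A call takes as long as a camera call.
- r.spot_in(thing, camera): "xy" ([column, row] as shares, 0 to 1, of the picture: columns of its width, rows of its height, amid what is visible of it).
- r.outline_of(thing, camera): "region" (480x640 bool, what is visible of it) and "xy" ([column, row] as shares, 0 to 1, of the picture: columns of its width, rows of its height, amid what is visible of it).
- r.pinpoint(thing, camera): "xy" ([column, row] as shares, 0 to 1, of the picture: columns of its width, rows of its height: a listed point, or the origin of a listed thing).
The state is a dict: "time": time; "q": joint angles; "joint_velocities": joint speeds; "effort": joint torques, N m; "ee_pos": TCP position; "orientation": TCP orientation; "contact_force": force on the tool from outside, world axes, zero at the start; "ft_torque": the same for the moment, N m; "grip_width": opening from 0.0 (shut) to 1.0 (fully open).
Only numpy, scipy, OpenCV 4.12 (cv2) and the standard library are available. Lean on these libraries where they do the work, as an engineer would, in place of code of your own. Each camera call takes 0.05 s, during which the arm holds its last target. There are 200 camera calls.

## Working session

There is one attempt and no reset: what is moved stays moved. The work goes in short steps, Python scripts to look and compute and a tool call to move; the robot and the scene stay as the last step left them, time stands still between calls to the robot, and variables do not carry over. Pictures are saved under pics/ and viewed, about 8 in all and at most 12, crops included, and the job is handed in when it is done.

Besides the shell and the picture viewer there is one more tool, called after "Call:" as name(argument=value, ...), one argument or row to a line, values as JSON. drive_tool: Moves the arm, as the interface text tells. Its arguments: {"type":"object","properties":{"steps":{"type":"array"},"grip_force":{"type":"number"}},"required":["steps"]}

```bash
mkdir -p pics; ls; cat > h.py <<'E'
import numpy as np, cv2
from rig import r
def px(c,xy): return np.array(xy)*[640,480]
def ray(c,uv):
    m=c["mtx"]; d=np.array([(uv[0]-m[0,2])/m[0,0],(uv[1]-m[1,2])/m[1,1]]); u=d.copy()
    for _ in range(20): u=d/(1+c["k1"]*(u@u))
    return u
def world(c,uv,depth):
    u=ray(c,uv); return c["R"].T@(np.array([u[0],u[1],1])*depth-c["t"])
def onz(c,uv,z):
    u=ray(c,uv); o=-c["R"].T@c["t"]; d=c["R"].T@np.array([u[0],u[1],1]); return o+d*(z-o[2])/d[2]
def tri(c1,u1,c2,u2):
    A=[];b=[]
    for c,u in((c1,u1),(c2,u2)):
        s=ray(c,u)
        for k in (0,1):
            A.append(c["R"][k]-s[k]*c["R"][2]); b.append(s[k]*c["t"][2]-c["t"][k])
    return np.linalg.lstsq(np.array(A),np.array(b),rcond=None)[0]
def proj(c,X):
    p=c["R"]@np.array(X)+c["t"]; s=p[:2]/p[2]; s=s*(1+c["k1"]*(s@s)); return s*[c["mtx"][0,0],c["mtx"][1,1]]+c["mtx"][:2,2]
def save(c,n): cv2.imwrite(n,c["image"][:,:,::-1])
E
python3 - <<'E'
from h import *
C={n:r.capture(n) for n in("side","top")}
for n,c in C.items(): save(c,f"pics/{n}0.png"); print(n,"cam at",-c["R"].T@c["t"])
for th in["clamp","hoop_center","handle_pivot","handle_grip","foot","hoop","spool","wax","measure"]:
    P={}
    for n,c in C.items():
        d=r.pinpoint(th,n)
        for e in d[:2]: print(th,n,round(e["score"],2),px(c,e["xy"]).round(1),onz(c,px(c,e["xy"]),0).round(3))
        if d: P[n]=px(c,d[0]["xy"])
    if len(P)==2: print("  tri",tri(C["side"],P["side"],C["top"],P["top"]).round(4))
o=r.get_obs(); print(o["time"],o["ee_pos"],o["orientation"])
E
```

```text
pics
side cam at [ 0.37587932 -0.74476471  0.48183821]
top cam at [ 0.33881977 -0.01953657  0.93130536]
clamp side 0.61 [318.4 302.6] [ 0.533 -0.027  0.   ]
clamp top 0.58 [315.2 315.2] [ 0.397 -0.005  0.   ]
clamp top 0.56 [332.8 256.1] [ 0.525 -0.032  0.   ]
  tri [ 0.464  -0.0172 -0.0024]
handle_pivot side 0.75 [323.8 297.1] [ 0.547 -0.011  0.   ]
handle_pivot top 0.85 [362.5 251.5] [ 0.54  -0.095  0.   ]
  tri [ 0.5282 -0.0909  0.0527]
handle_grip side 0.66 [323.6 242.6] [0.594 0.211 0.   ]
handle_grip side 0.54 [320.5 303.9] [ 0.536 -0.032  0.   ]
handle_grip top 0.64 [360.  241.9] [ 0.56  -0.089  0.   ]
  tri [ 0.5268 -0.0779  0.1456]
foot side 0.54 [316.5 280.9] [0.545 0.048 0.   ]
foot top 0.59 [325.8 249.4] [ 0.538 -0.016  0.   ]
  tri [ 0.5303 -0.0166  0.0394]
spool side 0.65 [386.1 316.9] [ 0.64 -0.09  0.  ]
spool top 0.59 [360.  206.6] [ 0.64  -0.084  0.   ]
  tri [ 0.6417 -0.0843 -0.004 ]
wax side 0.82 [254.4 349.3] [ 0.409 -0.14  -0.   ]
wax top 0.69 [381.6 311.9] [ 0.414 -0.143  0.   ]
  tri [ 0.4114 -0.1425  0.0021]
measure side 0.86 [237.6 307.1] [ 0.389 -0.018 -0.   ]
measure top 0.57 [319.2 316.5] [ 0.395 -0.013  0.   ]
  tri [ 0.3921 -0.0135 -0.0031]
1.0 [0.17707322 0.62541618 0.21459839] [4.32049575e-01 3.11170307e+00 1.08276472e-05]
```

View pics/top0.png

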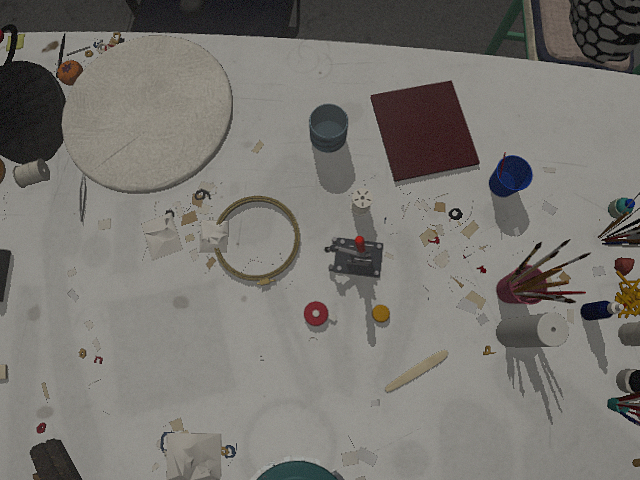

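View pics/side0.png

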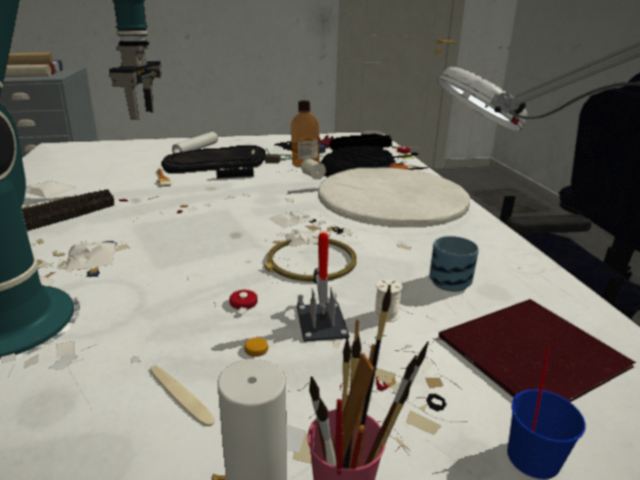

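The top view shows the hoop centred near (257,238) with its screw at (264,282). The clamp is at (357,257), with its mouth facing left (world +y), the measure at (316,314), the wax at (381,313) and the spool at (361,202). I'll zoom in and fit the geometry.

```bash
python3 - <<'E'
from h import *
c=r.capture("top"); s=r.capture("side")
im=cv2.resize(c["image"][185:330,190:400],None,fx=3.8,fy=3.8,interpolation=cv2.INTER_CUBIC); im=cv2.convertScaleAbs(im,alpha=1.4)
cv2.imwrite("pics/crop1.png",im[:,:,::-1])
for e in r.outline_of("hoop","top")[:1]:
    g=e["region"]; ys,xs=np.nonzero(g); P=np.array([onz(c,(x,y),0.0115)[:2] for x,y in zip(xs,ys)])
    print("hoop",e["score"],len(P))
    from scipy.optimize import least_squares
    f=least_squares(lambda p:np.hypot(*(P-p).T)-0.088,P.mean(0),loss="soft_l1",f_scale=.004); print(f.x, np.abs(f.fun).mean())
    b=P-f.x; rr=np.hypot(*b.T); print("pct radius",np.percentile(rr,[1,5,50,95,99])); 
    far=b[rr>.1]; print("outliers",len(far),far.mean(0) if len(far) else"")
for n,cc in(("top",c),("side",s)):
  for e in r.outline_of("clamp",n)[:2]:
    g=e["region"].astype(np.uint8); print(n,e["score"],g.sum(),cv2.boundingRect(g))
# depth points around the clamp
X=[]
for y in range(225,290):
  for x in range(315,395):
    d=c["depth"][y,x]
    if d>0: X.append(world(c,(x,y),d))
X=np.array(X); k=(X[:,2]>.003)&(X[:,2]<.012); print("plate pts",k.sum()); 
m=cv2.minAreaRect(X[k][:,:2].astype(np.float32)); print(m)
h=X[X[:,2]>.1]; print("grip high",len(h),h.mean(0) if len(h) else"",X[:,2].max())
# depth near crumpled paper
for u in[(213,235),(205,228),(222,240),(219,225),(257,238)]: print(u,world(c,u,c["depth"][u[1],u[0]]).round(3))
E
```

```text
hoop 0.72 1249
[0.54982735 0.13400837] 0.0032581875232320155
pct radius [0.08167245 0.08244451 0.08824874 0.0947402  0.10020234]
outliers 15 [-0.09718284 -0.02795738]
top 0.86 1754 (325, 237, 58, 41)
top 0.56 1282 (214, 196, 86, 89)
side 0.72 2710 (297, 232, 52, 110)
plate pts 896
((0.5256226658821106, -0.08916937559843063), (0.12126520276069641, 0.13674090802669525), 14.388039588928223)
grip high 123 [ 0.52345312 -0.07783082  0.14648574] 0.16275685852223606
(213, 235) [0.547 0.226 0.015]
(205, 228) [0.564 0.249 0.006]
(222, 240) [0.538 0.206 0.013]
(219, 225) [0.572 0.218 0.007]
(257, 238) [ 0.552  0.134 -0.003]
```

View pics/crop1.png

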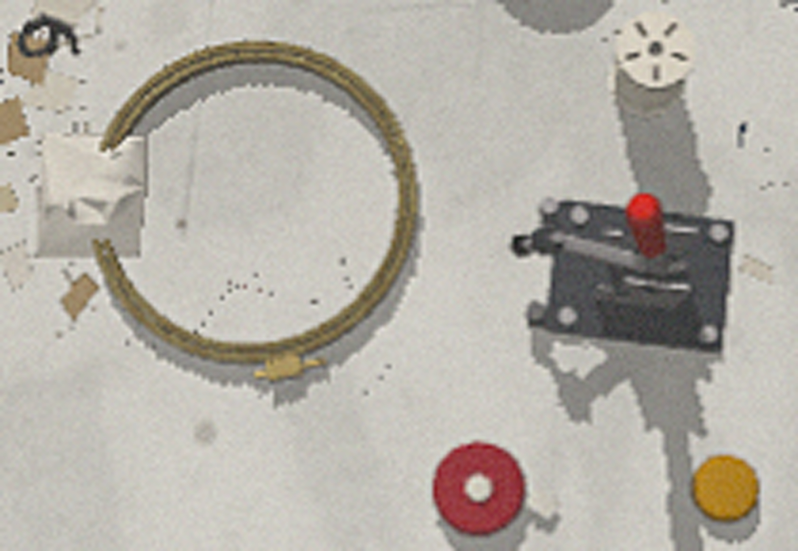

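The crop shows the hoop rim is clear except on the far side at the paper, with the screw at lower right. The clamp plate is turned about 6° in the image, with corners near crop (550,203), (733,222) and (720,352). I'll fit the clamp pose and overlay it to check.

```bash
cat > cl.py <<'E'
from h import *
from scipy.optimize import least_squares
def cw(p,X):
    a=p[2]; d=np.array([np.cos(a),np.sin(a)]); n=np.array([-d[1],d[0]])
    return np.array([*(p[:2]+X[0]*d+X[1]*n),X[2]])
E
python3 - <<'E'
from cl import *
c=r.capture("top"); s=r.capture("side")
full=lambda u,v:np.array([190+(u+.5)/3.8-.5,185+(v+.5)/3.8-.5])
# clamp y = z x x ; x ~ -Y world => y ~ +X world (up in image)
obs=[(c,full(733,222),(.106,.038,.006)),(c,full(720,352),(.106,-.038,.006)),(c,full(550,203),(.006,.038,.006))]
for n,cc in(("top",c),("side",s)):
    e=r.pinpoint("handle_pivot",n)[0]; obs.append((cc,px(cc,e["xy"]),(.06,0,.055)))
    e=r.pinpoint("handle_grip",n)[0]; obs.append((cc,px(cc,e["xy"]),(.06-.09*np.sin(.15),0,.055+.09*np.cos(.15))))
res=lambda p:np.concatenate([proj(k,cw(p,X))-u for k,u,X in obs])
f=least_squares(res,[.534,-.031,-1.67],loss="soft_l1"); p=f.x; print("clamp",p); print(res(p).reshape(-1,2).round(1))
np.save("clamp.npy",p)
d=np.array([np.cos(p[2]),np.sin(p[2])]); n=np.array([-d[1],d[0]]); h=np.array([.5498,.1340])
print("hoop in clamp",(h-p[:2])@d,(h-p[:2])@n,"target centre",cw(p,(-.094,0,0)))
for k,nm,box in((c,"top",(185,330,190,400)),(s,"side",(225,350,240,400))):
    y0,y1,x0,x1=box; z=3.8 if nm=="top" else 4.5
    im=cv2.resize(k["image"][y0:y1,x0:x1],None,fx=z,fy=z,interpolation=cv2.INTER_CUBIC)[:,:,::-1].copy()
    def pl(Xs,col):
        q=[((proj(k,X)-[x0,y0]+.5)*z-.5).round().astype(int) for X in Xs]; cv2.polylines(im,[np.array(q)],True,col,1)
    pl([cw(p,(x,y,.006)) for x,y in((.006,.038),(.106,.038),(.106,-.038),(.006,-.038))],(0,255,0))
    t=np.linspace(0,2*np.pi,60)
    for y in(.03,-.03): pl([cw(p,(.005*np.cos(a),y+.005*np.sin(a),.02)) for a in t],(255,255,0))
    pl([cw(p,(.06,0,.055)),cw(p,(.06-.108*np.sin(.15),0,.055+.108*np.cos(.15)))],(255,0,255))
    for R in(.082,.094): pl([(h[0]+R*np.cos(a),h[1]+R*np.sin(a),.0115) for a in t],(0,0,255))
    cv2.imwrite(f"pics/ov_{nm}.png",im)
E
```

```text
clamp [ 0.5278774  -0.02932611 -1.60124457]
[[-0.  -1. ]
 [ 0.6 -0.3]
 [ 1.8 -1. ]
 [ 1.9  1.4]
 [-0.9 -1.8]
 [-1.5 -3.6]
 [-1.3 -0.3]]
hoop in clamp -0.16391780513875237 0.016940219134080992 target centre [0.53073909 0.06463032 0.        ]
```

View pics/ov_top.png

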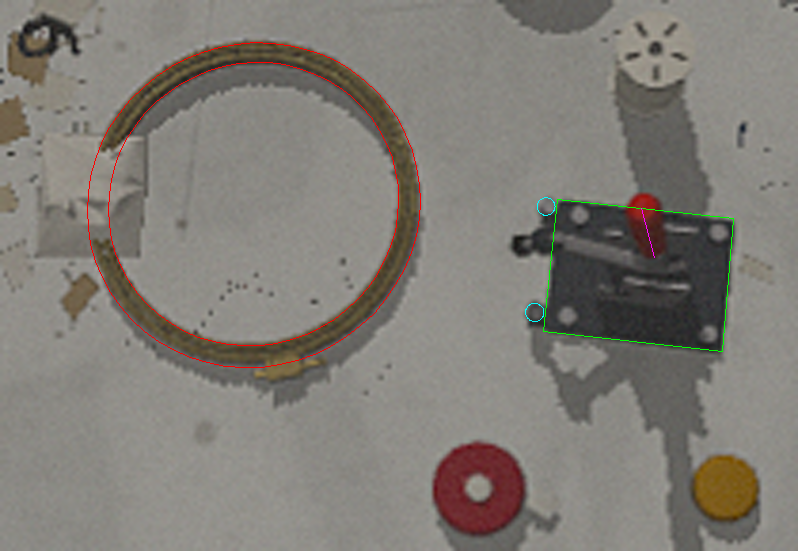

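View pics/ov_side.png

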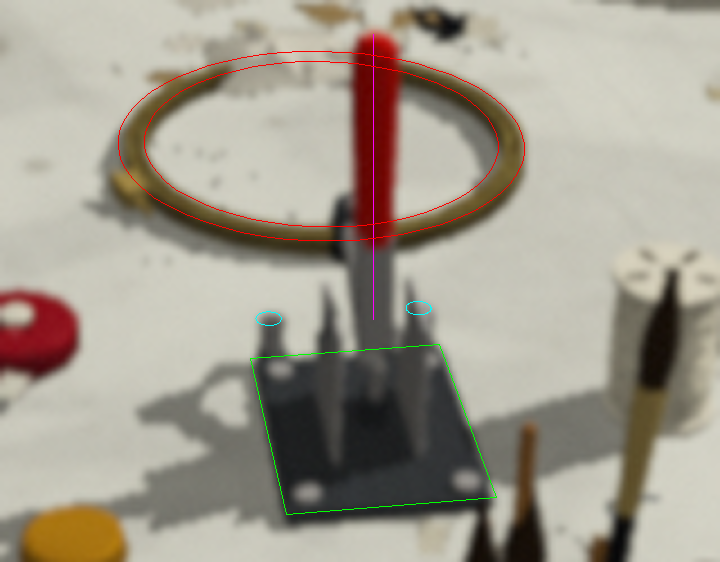

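The overlay matches the plate, pins, handle and ring to within about 2 mm. The hoop centre is at clamp (-164, +17) mm. I'll lower both spread fingers inside the ring and push its front rim from inside, which keeps it centred. First I move over the ring.

Call:
drive_tool(
  steps=[
    [-1, [-16.41, -12.37, 1], [0, 0, 1.326]],
    [-1, [-16.41, -12.37, 1], [0, 0, 1.326]],
    [-1, [-16.41, -12.37, 1], [0, 0, 1.326]],
    [-1, [-16.41, -12.37, 1], [0, 0, 1.326]],
    [-1, [-16.41, -12.37, 1], [0, 0, 1.326]],
    [-1, [-16.41, -12.37, 1], [0, 0, 1.326]],
    [-1, [-16.41, -12.37, 1], [0, 0, 1.326]],
    [-1, [-16.41, -12.37, 1], [0, 0, 1.326]],
  ],
)

```text
time: 2.22
ee_pos: [0.3792, 0.3586, 0.1987]
orientation: [-1.878, -2.518, -0.002]
contact_force: [1.1, 0.0, 0.1]
grip_width: 0.998
```

```bash
cat > go.py <<'E'
import sys
from cl import *
from scipy.spatial.transform import Rotation as Ro
p=np.load("clamp.npy")
# tool x = -clamp x, tool z down. Args: clamp-frame x y z (mm)
def step(X):
    o=r.get_obs(); R0=Ro.from_rotvec(o["orientation"]).as_matrix(); d=np.array([np.cos(p[2]),np.sin(p[2]),0])
    x=-d; z=np.array([0,0,-1.]); Rt=np.c_[x,np.cross(z,x),z]
    t=cw(p,np.array(X)/1000); dv=R0.T@(t-o["ee_pos"])
    print("t",round(o["time"],2),"F",np.round(o["contact_force"],1),"units",(dv/.03).round(2),"turn",Ro.from_matrix(R0.T@Rt).as_rotvec().round(3))
    q=np.r_[o["ee_pos"][:2]-p[:2]]; print("TCP in clamp mm",(1000*np.array([q@d[:2],q@[-d[1],d[0]],o["ee_pos"][2]])).round(1))
if __name__=="__main__": step([float(a) for a in sys.argv[1:4]])
E
python3 go.py -164 17 40
```

```text
t 2.22 F [1.1 0.  0.1] units [-8.8   3.32  5.29] turn [ 0.001 -0.001  0.319]
TCP in clamp mm [-383.2 -160.4  198.7]
```

Call:
drive_tool(
  steps=[
    [-1, [-8.8, 3.32, 3], [0, 0, 0.319]],
    [-1, [-8.8, 3.32, 3], [0, 0, 0.319]],
    [-1, [-8.8, 3.32, 3], [0, 0, 0.319]],
    [-1, [-8.8, 3.32, 3], [0, 0, 0.319]],
    [-1, [-8.8, 3.32, 3], [0, 0, 0.319]],
    [-1, [-8.8, 3.32, 3], [0, 0, 0.319]],
    [-1, [-8.8, 3.32, 5.29], [0, 0, 0.319]],
    [-1, [-8.8, 3.32, 5.29], [0, 0, 0.319]],
  ],
)

```text
time: 2.88
ee_pos: [0.5502, 0.1387, 0.0492]
orientation: [2.249, 2.19, 0.007]
contact_force: [0.3, 1.4, 0.4]
grip_width: 1.001
```

```bash
python3 - <<'E'
from go import *
step([-164,17,4.5])
s=r.capture("side"); im=cv2.resize(s["image"][140:350,200:420],None,fx=2.8,fy=2.8,interpolation=cv2.INTER_CUBIC); cv2.imwrite("pics/s2.png",im[:,:,::-1])
E
```

```text
t 2.88 F [0.3 1.4 0.4] units [-0.16 -0.01  1.49] turn [ 0.005 -0.001  0.004]
TCP in clamp mm [-168.6   17.2   49.2]
```

View pics/s2.png

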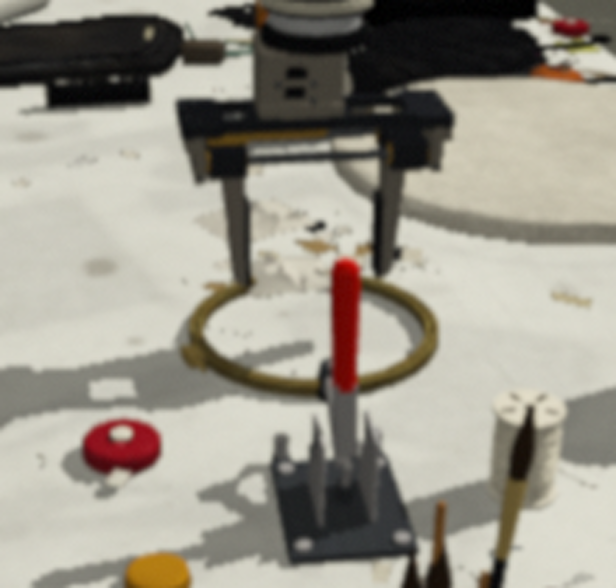

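The two fingers hang above the inside of the ring, at crop (243,280) and (382,270), and are spread along clamp y. I'll lower them to 5 mm.

Call:
drive_tool(
  steps=[
    [-1, [-0.16, 0, 0.8], [0, 0, 0]],
    [-1, [-0.16, 0, 1.47], [0, 0, 0]],
    [-1, [-0.16, 0, 1.47], [0, 0, 0]],
    [-1, [-0.16, 0, 1.47], [0, 0, 0]],
  ],
)

```text
time: 3.27
ee_pos: [0.5468, 0.1357, 0.0046]
orientation: [-2.247, -2.194, 0.002]
contact_force: [0.4, 0.4, 0.7]
grip_width: 0.998
```

```bash
python3 go.py -115 17 5
```

```text
t 3.27 F [0.4 0.4 0.7] units [-1.69  0.09 -0.01] turn [-0.002  0.     0.006]
TCP in clamp mm [-165.6   13.8    4.6]
```

Call:
drive_tool(
  steps=[
    [-1, [-0.4, 0.09, 0], [0, 0, 0]],
    [-1, [-0.8, 0.09, 0], [0, 0, 0]],
    [-1, [-1.1, 0.09, 0], [0, 0, 0]],
    [-1, [-1.35, 0.09, 0], [0, 0, 0]],
    [-1, [-1.5, 0.09, 0], [0, 0, 0]],
    [-1, [-1.65, 0.05, 0], [0, 0, 0]],
    [-1, [-1.8, 0.0, 0], [0, 0, 0]],
    [-1, [-1.8, 0.0, 0], [0, 0, 0]],
  ],
)

```text
time: 3.93
ee_pos: [0.5457, 0.0807, 0.0049]
orientation: [2.249, 2.193, -0.0]
contact_force: [0.0, 0.6, 0.1]
grip_width: 1.001
```

```bash
cat > look.py <<'E'
from go import *
def hoopfit():
    c=r.capture("top"); e=r.outline_of("hoop","top")
    if not e: print("no hoop"); return c
    ys,xs=np.nonzero(e[0]["region"]); P=np.array([onz(c,(x,y),.0115)[:2] for x,y in zip(xs,ys)])
    f=least_squares(lambda h:np.hypot(*(P-h).T)-.088,[*cw(p,(-.12,0,0))[:2]],loss="soft_l1",f_scale=.004)
    q=f.x-p[:2]; d=np.array([np.cos(p[2]),np.sin(p[2])]); print("hoop in clamp mm",(1000*np.array([q@d,q@[-d[1],d[0]]])).round(1),"score",e[0]["score"],len(P),"res",np.abs(f.fun).mean())
    return c
E
python3 -c "
from look import *
step([-70,0,5]); hoopfit()"
```

```text
t 3.93 F [0.  0.6 0.1] units [-1.35 -0.49 -0.  ] turn [-0.     0.     0.005]
TCP in clamp mm [-110.5   14.4    4.9]
hoop in clamp mm [-160.4   12.8] score 0.82 409 res 0.0035593642630285228
```

Call:
drive_tool(
  steps=[
    [-1, [-0.18, -0.06, 0], [0, 0, 0]],
    [-1, [-0.36, -0.13, 0], [0, 0, 0]],
    [-1, [-0.54, -0.2, 0], [0, 0, 0]],
    [-1, [-0.72, -0.27, 0], [0, 0, 0]],
    [-1, [-0.9, -0.34, 0], [0, 0, 0]],
    [-1, [-1.08, -0.41, 0], [0, 0, 0]],
    [-1, [-1.25, -0.48, 0], [0, 0, 0]],
    [-1, [-1.25, -0.48, 0], [0, 0, 0]],
  ],
)

```text
time: 4.7
ee_pos: [0.53, 0.0428, 0.0047]
orientation: [2.25, 2.192, -0.001]
contact_force: [-0.1, -0.5, 0.5]
grip_width: 0.996
```

```bash
python3 -c "
from look import *
step([-50,0,5]); hoopfit()"
```

```text
t 4.7 F [-0.1 -0.5  0.5] units [-0.74 -0.   -0.01] turn [-0.001  0.001  0.005]
TCP in clamp mm [-72.2  -0.1   4.7]
hoop in clamp mm [-125.8   -8.3] score 0.51 231 res 0.003593020609425374
```

Call:
drive_tool(
  steps=[
    [-1, [-0.15, 0, 0], [0, 0, 0]],
    [-1, [-0.3, 0, 0], [0, 0, 0]],
    [-1, [-0.45, 0, 0], [0, 0, 0]],
    [-1, [-0.55, 0, 0], [0, 0, 0]],
    [-1, [-0.55, 0, 0], [0, 0, 0]],
  ],
)

```text
time: 5.22
ee_pos: [0.5302, 0.0268, 0.0047]
orientation: [2.249, 2.193, -0.001]
contact_force: [0.3, 0.2, -0.0]
grip_width: 0.999
```

```bash
python3 - <<'E'
from look import *
step([-50,0,5]); c=hoopfit(); s=r.capture("side")
a=cv2.resize(c["image"][185:300,200:400],None,fx=4,fy=4,interpolation=cv2.INTER_CUBIC); cv2.imwrite("pics/t3.png",cv2.convertScaleAbs(a,alpha=1.4)[:,:,::-1])
E
```

```text
t 5.22 F [ 0.3  0.2 -0. ] units [-0.21 -0.02 -0.01] turn [0.    0.001 0.005]
TCP in clamp mm [-56.2   0.6   4.7]
hoop in clamp mm [-110.9  -10.5] score 0.66 154 res 0.0032586287283235386
```

View pics/t3.png

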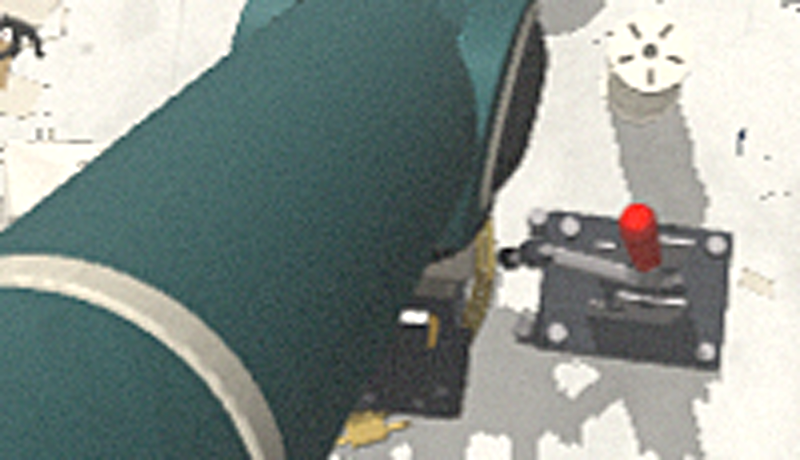

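The arm hides most of the ring. Its leading edge shows at crop (496,270), roughly 10 mm short of the pins at (538,217) and (525,328). I'll go on slowly and watch the force.

Call:
drive_tool(
  steps=[
    [-1, [-0.12, 0, 0], [0, 0, 0]],
    [-1, [-0.24, 0, 0], [0, 0, 0]],
    [-1, [-0.36, 0, 0], [0, 0, 0]],
    [-1, [-0.4, 0, 0], [0, 0, 0]],
    [-1, [-0.4, 0, 0], [0, 0, 0]],
  ],
)

```text
time: 5.78
ee_pos: [0.5299, 0.0153, 0.0048]
orientation: [2.249, 2.193, -0.0]
contact_force: [-0.7, 0.2, 0.1]
grip_width: 1.0
```

```bash
python3 -c "
from look import *
step([-40,0,5]);hoopfit()"
```

```text
t 5.78 F [-0.7  0.2  0.1] units [-0.15 -0.02 -0.01] turn [0.    0.    0.005]
TCP in clamp mm [-44.6   0.7   4.8]
no hoop
```

Call:
drive_tool(
  steps=[
    [-1, [-0.07, -0.02, 0], [0, 0, 0]],
    [-1, [-0.14, -0.02, 0], [0, 0, 0]],
    [-1, [-0.2, -0.02, 0], [0, 0, 0]],
    [-1, [-0.2, -0.02, 0], [0, 0, 0]],
  ],
)

```text
time: 6.22
ee_pos: [0.5292, 0.0095, 0.0048]
orientation: [2.248, 2.194, -0.0]
contact_force: [0.7, 0.6, -0.7]
grip_width: 0.998
```

```bash
python3 -c "
from look import *
step([-40,0,5])
s=r.capture('side'); cv2.imwrite('pics/s4.png',cv2.resize(s['image'][220:330,225:400],None,fx=4.5,fy=4.5,interpolation=cv2.INTER_CUBIC)[:,:,::-1])"
```

```text
t 6.22 F [ 0.7  0.6 -0.7] units [ 0.04 -0.   -0.01] turn [0.    0.    0.006]
TCP in clamp mm [-38.8   0.1   4.8]
```

View pics/s4.png

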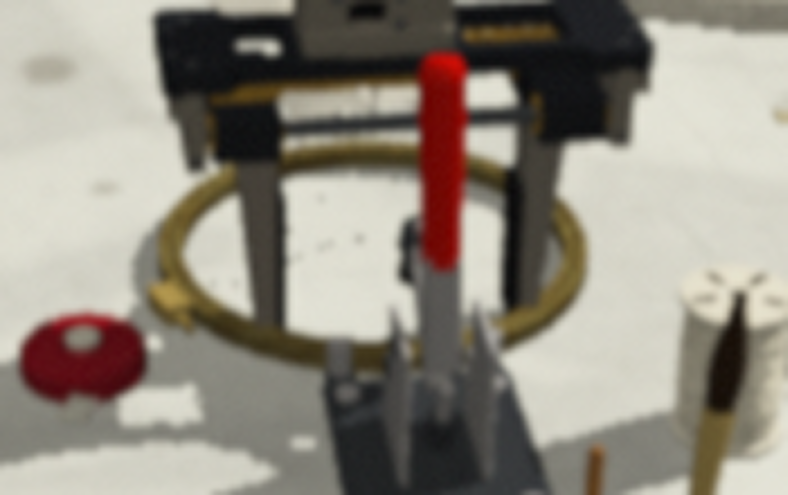

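The ring is flat on the bench and the fingers are against its front rim. The rim is almost at the left pin, at crop (338,358). I'll keep pushing until the force shows both pins are touched.

Call:
drive_tool(
  steps=[
    [-1, [-0.06, 0, 0], [0, 0, 0]],
    [-1, [-0.12, 0, 0], [0, 0, 0]],
    [-1, [-0.12, 0, 0], [0, 0, 0]],
  ],
)

```text
time: 6.52
ee_pos: [0.5291, 0.0081, 0.0048]
orientation: [-2.246, -2.194, -0.002]
contact_force: [-0.1, 4.9, 0.5]
grip_width: 1.0
```

Call:
drive_tool(
  steps=[
    [-1, [-0.06, 0, 0], [0, 0, 0]],
    [-1, [-0.12, 0, 0], [0, 0, 0]],
    [-1, [-0.12, 0, 0], [0, 0, 0]],
  ],
)

```text
time: 6.77
ee_pos: [0.529, 0.0074, 0.0048]
orientation: [-2.243, -2.193, -0.005]
contact_force: [0.1, 11.8, 0.8]
grip_width: 0.999
```

The force rose to 12 N, straight along the push, so the rim is against the pins. I'll back off inside the ring, lift, move aside and check the seat.

Call:
drive_tool(
  steps=[
    [-1, [0.3, 0, 0], [0, 0, 0]],
    [-1, [0.8, 0, 0], [0, 0, 0]],
    [-1, [1.5, 0, 0], [0, 0, 0]],
    [-1, [1.5, 0, 0], [0, 0, 0]],
    [-1, [1.6, 0, -1.2], [0, 0, 0]],
    [-1, [1.6, 0, -2.5], [0, 0, 0]],
    [-1, [1.6, 0, -4], [0, 0, 0]],
    [-1, [3, 0, -5], [0, 0, 0]],
  ],
)

```text
time: 7.43
ee_pos: [0.5326, 0.0761, 0.1511]
orientation: [2.256, 2.179, 0.001]
contact_force: [2.2, -1.0, 0.6]
grip_width: 1.0
```

Call:
drive_tool(
  steps=[
    [1, [1.4, 0, 0], [0, 0, 0]],
    [1, [2.8, 0, 0], [0, 0, 0]],
    [1, [4.2, 0, 0], [0, 0, 0]],
    [1, [5.6, 0, 0], [0, 0, 0]],
    [1, [7, 0, 0], [0, 0, 0]],
    [1, [7, 0, 0], [0, 0, 0]],
    [1, [7, 0, 0], [0, 0, 0]],
  ],
)

```text
time: 8.02
ee_pos: [0.5353, 0.2958, 0.1467]
orientation: [2.242, 2.2, -0.001]
contact_force: [0.1, -0.0, -0.4]
grip_width: 0.513
```

```bash
python3 - <<'E'
from look import *
step([0,0,160]); c=hoopfit(); s=r.capture("side")
a=cv2.resize(c["image"][185:300,200:400],None,fx=4,fy=4,interpolation=cv2.INTER_CUBIC); cv2.imwrite("pics/t5.png",cv2.convertScaleAbs(a,alpha=1.4)[:,:,::-1])
for th in("spool","wax","measure"):
    e=r.pinpoint(th,"top"); 
    if e: print(th,onz(c,px(c,e[0]["xy"]),0).round(3))
E
```

```text
t 8.02 F [ 0.1 -0.  -0.4] units [-10.84  -0.04  -0.44] turn [-0.     0.     0.012]
TCP in clamp mm [-325.2   -2.5  146.7]
hoop in clamp mm [-92.4  -2.1] score 0.77 1288 res 0.003069435345034454
spool [ 0.637 -0.089 -0.   ]
wax [ 0.421 -0.144  0.   ]
measure [ 0.397 -0.015  0.   ]
```

View pics/t5.png

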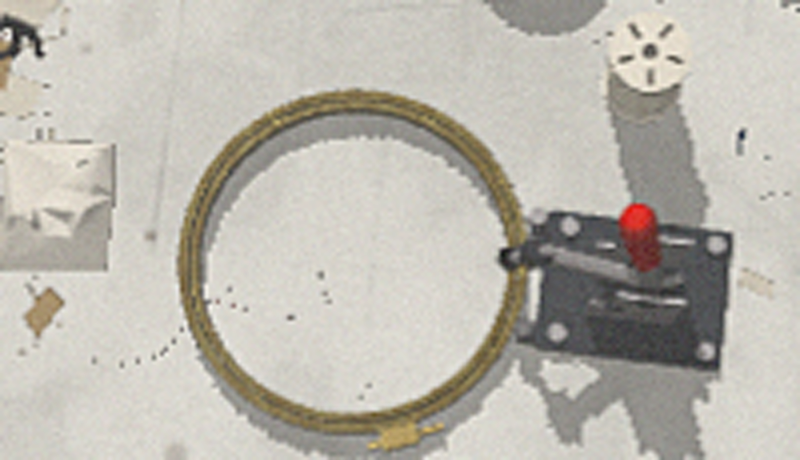

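The ring looks seated with its rim at both pins, crop (538,217) and (525,328), and the screw at (398,435). The fit gives centre (-92,-2) mm, about 2 mm off, which is within calibration error. One light push from behind on the centre line will make the rim settle evenly on both pins.

Call:
drive_tool(
  steps=[
    [1, [-1.2, -0.03, 0], [0, 0, 0]],
    [1, [-2.4, -0.03, 1], [0, 0, 0.012]],
    [1, [-3.6, -0.03, 2], [0, 0, 0.012]],
    [1, [-3.65, -0.03, 3.2], [0, 0, 0.012]],
    [1, [-3.65, -0.03, 4], [0, 0, 0.012]],
    [1, [-3.65, -0.03, 4.7], [0, 0, 0.012]],
    [1, [-3.65, -0.03, 4.7], [0, 0, 0.012]],
    [1, [-3.65, -0.03, 4.7], [0, 0, 0.012]],
  ],
)

```text
time: 8.98
ee_pos: [0.5321, 0.1827, 0.0059]
orientation: [-2.263, -2.179, 0.003]
contact_force: [-0.8, 0.5, 0.7]
grip_width: 0.005
```

```bash
python3 go.py -198 -1 5
```

```text
t 8.98 F [-0.8  0.5  0.7] units [-0.47  0.04  0.03] turn [-0.002  0.001 -0.007]
TCP in clamp mm [-212.    -2.2    5.9]
```

Call:
drive_tool(
  steps=[
    [1, [-0.12, 0.04, 0], [0, 0, 0]],
    [1, [-0.24, 0.04, 0], [0, 0, 0]],
    [1, [-0.36, 0.04, 0], [0, 0, 0]],
    [1, [-0.45, 0.04, 0], [0, 0, 0]],
    [1, [-0.45, 0.04, 0], [0, 0, 0]],
  ],
)

```text
time: 9.4
ee_pos: [0.5337, 0.1696, 0.0072]
orientation: [2.262, 2.179, 0.002]
contact_force: [0.1, -0.4, -0.4]
grip_width: 0.005
```

Call:
drive_tool(
  steps=[
    [1, [-0.06, 0, 0], [0, 0, 0]],
    [1, [-0.12, 0, 0], [0, 0, 0]],
    [1, [-0.12, 0, 0], [0, 0, 0]],
  ],
)

```text
time: 9.65
ee_pos: [0.5335, 0.1681, 0.0067]
orientation: [-2.26, -2.181, -0.003]
contact_force: [0.4, 3.6, 1.1]
grip_width: 0.005
```

Call:
drive_tool(
  steps=[
    [1, [-0.06, 0, 0], [0, 0, 0]],
    [1, [-0.12, 0, 0], [0, 0, 0]],
    [1, [-0.12, 0, 0], [0, 0, 0]],
  ],
)

```text
time: 9.9
ee_pos: [0.5342, 0.1675, 0.007]
orientation: [-2.258, -2.183, -0.009]
contact_force: [1.5, 10.1, -0.4]
grip_width: 0.005
```

```bash
python3 go.py -198 -1 5
```

```text
t 9.9 F [ 1.5 10.1 -0.4] units [ 0.04 -0.05  0.07] turn [ 0.003 -0.005 -0.003]
TCP in clamp mm [-196.9    0.4    7. ]
```

Call:
drive_tool(
  steps=[
    [1, [0.5, 0, 0], [0, 0, 0]],
    [1, [0.9, 0, -0.2], [0, 0, 0]],
    [1, [0.9, 0, -1.5], [0, 0, 0]],
    [1, [0.9, 0, -2.8], [0, 0, 0]],
    [1, [0.9, 0, -4.1], [0, 0, 0]],
    [1, [0.5, 0, -5.2], [0, 0, 0]],
    [1, [-0.8, 0, -5.3], [0, 0, 0]],
    [1, [-2.1, 0, -5.3], [0, 0, 0]],
  ],
)

```text
time: 10.57
ee_pos: [0.5319, 0.1017, 0.1682]
orientation: [2.254, 2.185, 0.007]
contact_force: [0.1, -2.0, -0.8]
grip_width: 0.008
```

```bash
python3 go.py 5 -1 130; python3 -c "
from look import *
c=hoopfit()"
```

```text
t 10.57 F [ 0.1 -2.  -0.8] units [-4.54 -0.04  1.27] turn [ 0.005 -0.002 -0.001]
TCP in clamp mm [-1.310e+02  1.000e-01  1.682e+02]
hoop in clamp mm [-92.3  -1.9] score 0.81 1182 res 0.003532107280341583
```

The hoop estimate is unchanged, so it is seated. Next I approach the handle from its -x side.

Call:
drive_tool(
  steps=[
    [1, [-1.2, -0.05, 0.3], [0, 0, 0]],
    [1, [-2.4, -0.05, 0.8], [0, 0, 0]],
    [1, [-3.4, -0.05, 1.27], [0, 0, 0]],
    [1, [-4.0, -0.05, 1.27], [0, 0, 0]],
    [1, [-4.4, -0.05, 1.27], [0, 0, 0]],
    [1, [-4.4, -0.05, 1.27], [0, 0, 0]],
  ],
)

```text
time: 11.17
ee_pos: [0.5242, -0.034, 0.1273]
orientation: [2.265, 2.176, -0.002]
contact_force: [0.7, -0.0, -0.2]
grip_width: 0.005
```

```bash
python3 - <<'E'
from go import *
step([5,-1,130])
for th in np.arange(0,1.5,.15):
    f=th-.15; L=85; P=np.array([60+L*np.sin(f),55+L*np.cos(f)]); n=np.array([-np.cos(f),np.sin(f)]); t=P+9*n-[10,0]
    print(round(th,2),t.round(0))
s=r.capture('side'); cv2.imwrite('pics/s6.png',cv2.resize(s['image'][190:340,230:400],None,fx=3.8,fy=3.8,interpolation=cv2.INTER_CUBIC)[:,:,::-1])
E
```

```text
t 11.17 F [ 0.7 -0.  -0.2] units [-0.01  0.08 -0.09] turn [-0.     0.001 -0.009]
TCP in clamp mm [  4.8  -3.5 127.3]
0.0 [ 28. 138.]
0.15 [ 41. 140.]
0.3 [ 54. 140.]
0.45 [ 67. 139.]
0.6 [ 79. 135.]
0.75 [ 91. 130.]
0.9 [101. 123.]
1.05 [111. 115.]
1.2 [119. 105.]
1.35 [126.  94.]
```

View pics/s6.png

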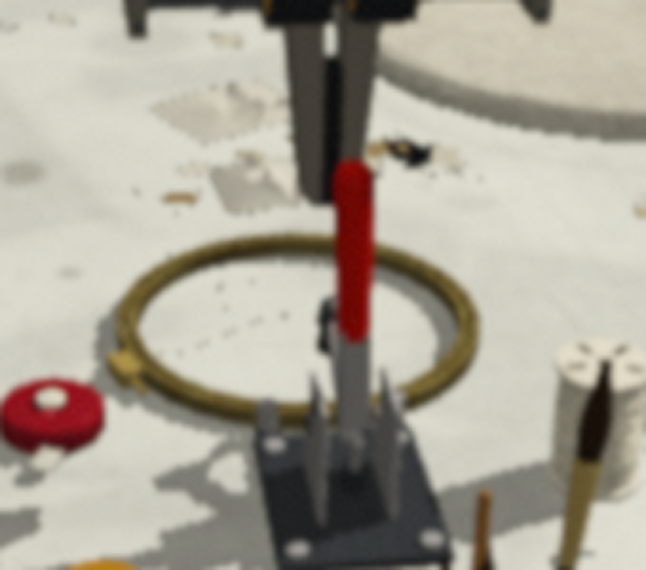

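```bash
python3 - <<'E'
from go import *
s=r.capture("side")
o=r.get_obs(); f=lambda X:((proj(s,X)-[230,190])*3.8).round(0)
print("tcp",f(o["ee_pos"]), "grip90",f(cw(p,(.0466,0,.144))), "top",f(cw(p,(.044,0,.162))),"same at +10mm y",f(cw(p,(.0466,.01,.144))),"tcp moved to y=0",f(cw(p,(.0048,0,.127))))
for n in("handle_grip","handle_pivot"): print([ (round(e["score"],2),((px(s,e["xy"])-[230,190])*3.8).round()) for e in r.pinpoint(n,"side")[:1]])
E
```

```text
tcp [326. 190.] grip90 [351. 202.] top [352. 160.] same at +10mm y [375. 200.] tcp moved to y=0 [334. 195.]
[(0.85, array([361., 190.]))]
[(0.96, array([361., 394.]))]
```

The tip and handle match their projections, so the offset in the picture is mostly perspective. I'll centre y and push the handle along its arc.

Call:
drive_tool(
  steps=[
    [1, [-0.3, 0.1, -0.09], [0, 0, 0]],
    [1, [-0.7, 0.1, -0.09], [0, 0, 0]],
    [1, [-1.1, 0.1, -0.1], [0, 0, 0]],
    [1, [-1.5, 0.1, -0.12], [0, 0, 0]],
    [1, [-1.9, 0.1, -0.12], [0, 0, 0]],
    [1, [-2.2, 0.1, -0.12], [0, 0, 0]],
    [1, [-2.5, 0.1, -0.09], [0, 0, 0]],
    [1, [-2.5, 0.1, -0.09], [0, 0, 0]],
  ],
)

```text
time: 12.03
ee_pos: [0.5242, -0.1062, 0.1294]
orientation: [-2.26, -2.177, -0.002]
contact_force: [1.3, 6.3, -0.6]
grip_width: 0.007
```

```bash
python3 go.py 111 -1 113
```

```text
t 12.03 F [ 1.3  6.3 -0.6] units [-1.14  0.02  0.54] turn [-0.001 -0.003 -0.007]
TCP in clamp mm [ 76.9  -1.3 129.4]
```

Call:
drive_tool(
  steps=[
    [1, [-0.35, 0, 0.05], [0, 0, 0]],
    [1, [-0.7, 0, 0.22], [0, 0, 0]],
    [1, [-1.0, 0, 0.45], [0, 0, 0]],
    [1, [-1.25, 0, 0.7], [0, 0, 0]],
    [1, [-1.45, 0, 0.95], [0, 0, 0]],
    [1, [-1.55, 0, 1.1], [0, 0, 0]],
    [1, [-1.55, 0, 1.1], [0, 0, 0]],
  ],
)

```text
time: 12.62
ee_pos: [0.522, -0.1552, 0.096]
orientation: [-2.264, -2.178, 0.003]
contact_force: [-0.0, 0.1, 0.4]
grip_width: 0.003
```

```bash
python3 - <<'E'
from go import *
step([111,-1,113])
s=r.capture('side'); cv2.imwrite('pics/s7.png',cv2.resize(s['image'][190:340,230:400],None,fx=3.8,fy=3.8,interpolation=cv2.INTER_CUBIC)[:,:,::-1])
E
```

```text
t 12.62 F [-0.   0.1  0.4] units [ 0.5   0.03 -0.57] turn [-0.002  0.001 -0.008]
TCP in clamp mm [126.   -2.1  96. ]
```

View pics/s7.png

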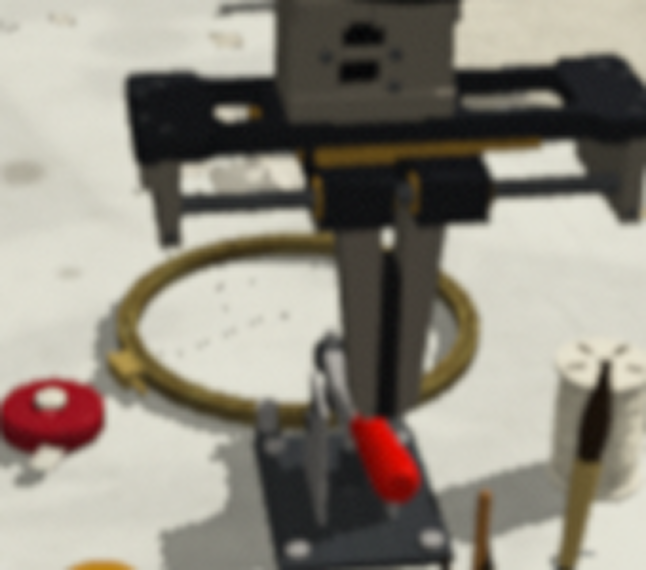

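The force is zero and the handle lies over, with its grip end at about (402,480). I'll lift clear and check the lock and the foot.

Call:
drive_tool(
  steps=[
    [1, [0.1, 0, -1], [0, 0, 0]],
    [1, [0.3, 0, -2.2], [0, 0, 0]],
    [1, [1.5, 0, -3.2], [0, 0, 0]],
    [1, [2.8, 0, -3.8], [0, 0, 0]],
    [1, [4.1, 0, -3.8], [0, 0, 0]],
    [1, [5.4, 0, -3.8], [0, 0, 0]],
    [1, [6.7, 0, -3.8], [0, 0, 0]],
    [1, [8, 0, -3.8], [0, 0, 0]],
  ],
)

```text
time: 13.33
ee_pos: [0.5317, 0.0889, 0.2119]
orientation: [2.26, 2.181, 0.003]
contact_force: [0.9, -0.3, 0.3]
grip_width: 0.008
```

Call:
drive_tool(
  steps=[
    [1, [1.3, 0, 0], [0, 0, 0]],
    [1, [2.6, 0, 0], [0, 0, 0]],
    [1, [3.9, 0, 0], [0, 0, 0]],
    [1, [5.2, 0, 0], [0, 0, 0]],
    [1, [6, 0, 0], [0, 0, 0]],
    [1, [6, 0, 0], [0, 0, 0]],
  ],
)

```text
time: 13.83
ee_pos: [0.5368, 0.274, 0.2109]
orientation: [-2.25, -2.19, -0.003]
contact_force: [0.7, 0.7, 1.1]
grip_width: 0.007
```

```bash
python3 - <<'E'
from look import *
step([0,0,150]); c=hoopfit(); s=r.capture("side"); C={"side":s,"top":c}
for th in("handle_grip","foot","spool","wax","measure"):
    P={n:px(C[n],r.pinpoint(th,n)[0]["xy"]) for n in C if r.pinpoint(th,n)}
    if len(P)==2:
        w=tri(s,P["side"],c,P["top"]); q=w[:2]-p[:2]; d=np.array([np.cos(p[2]),np.sin(p[2])])
        print(th,w.round(4),"clamp mm",(1000*np.array([q@d,q@[-d[1],d[0]],w[2]])).round(1))
    else: print(th,P)
a=cv2.resize(c["image"][185:330,200:400],None,fx=2.9,fy=2.9,interpolation=cv2.INTER_CUBIC); a=cv2.convertScaleAbs(a,alpha=1.4)
b=cv2.resize(s['image'][235:340,240:400],None,fx=3.6,fy=3.6,interpolation=cv2.INTER_CUBIC)
def dot(im,k,X,o,z,col): cv2.drawMarker(im,tuple(((proj(k,X)-o)*z).astype(int).tolist()),col,cv2.MARKER_CROSS,9,1)
L=lambda l,ph:cw(p,(.06+l*np.sin(ph),0,.055+l*np.cos(ph)))
for ph,col in((1.3,(0,255,0)),(0.9,(0,0,255))):
    for l in(.09,.108): dot(b,s,L(l,ph),[240,235],3.6,col); dot(a,c,L(l,ph),[200,185],2.9,col)
dot(b,s,cw(p,(-.007,0,.0115)),[240,235],3.6,(255,0,255))
W=600; a=a[:,:W]; out=np.zeros((600,600,3),np.uint8); 
a=cv2.resize(a,(380,276)); b=cv2.resize(b,(490,322)); out[:276,:380]=a; out[278:600,:490]=b
cv2.imwrite("pics/fin.png",out[:,:,::-1])
E
```

```text
t 13.83 F [0.7 0.7 1.1] units [-10.12  -0.03   2.  ] turn [ 0.    -0.003  0.004]
TCP in clamp mm [-3.034e+02 -3.000e-01  2.109e+02]
hoop in clamp mm [-92.1  -1.5] score 0.83 1433 res 0.0034263805618346813
handle_grip [ 0.5248 -0.1794  0.0781] clamp mm [150.1   1.5  78.1]
foot {}
spool [ 0.6374 -0.085   0.002 ] clamp mm [ 52.3 111.2   2. ]
wax [ 0.4083 -0.1409  0.0036] clamp mm [ 115.2 -116.2    3.6]
measure [ 0.3935 -0.0163  0.0017] clamp mm [  -8.9 -134.7    1.7]
```

View pics/fin.png

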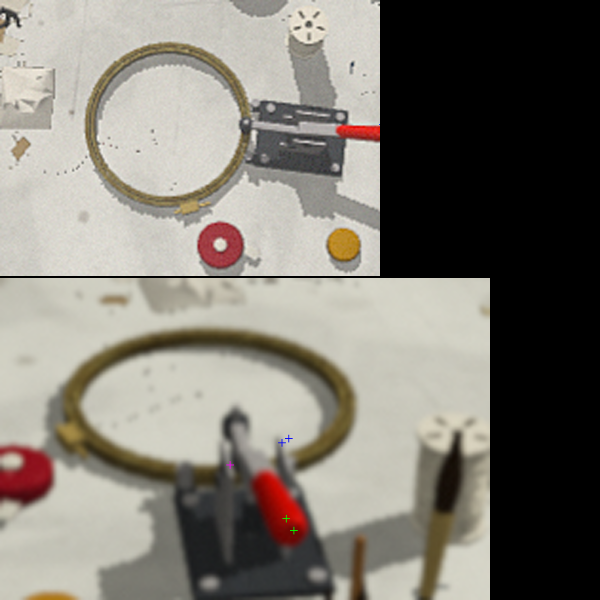

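The handle grip measures clamp (150, 78) mm against (147, 79) when locked. In the top view the foot sits on the rim at (246,124), and the rim meets both pins. The other objects are where they were, so I'll hand in.

```bash
python3 -c "
from rig import r
print(r.close_job())"
```

```text
the job is handed in; nothing more can be done
None
```

The hoop is pushed against the clamp's stop pins and the handle is locked over it. I handed the job in at about 14 s on the robot's clock, with the arm clear of everything.

- **Hoop:** I pushed it flat along the bench with the two spread fingers inside its front rim. A light push from behind on the centre line then made it settle on the pins. Both pushes ended at a firm stop of 10–12 N, and the hoop estimate did not change after the second.
- **Handle:** I pushed it over with the closed fingers, at about 6 N when I read it part-way. It snapped into lock: the last check put the grip point at x=150, z=78 mm in the clamp frame, where 147 and 79 are expected.
- **Foot:** In the last top picture it sits on the rim. The network did not find the foot in that check, so this is judged from the picture only.
- **Other objects:** The spool, wax and tape measure are within about 5 mm of their first readings, which is about the spread of those measurements, and nothing touched them.

**One small disagreement:** the last fit put the hoop centre at (-92, -1.5) mm instead of (-94, 0). That is about the calibration error, and the push forces and the picture both show it seated.

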